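# Hang the sachet basket on its counter hanger

## Robot

A 7-joint arm with a two-finger parallel gripper is mounted at the origin on a cart in front of the work surface, level with it; the furniture and walls round the work are solid. World frame = base frame: x ahead of the robot, y to its left, z up, the work surface at z = 0. Lengths are in m, angles in rad, forces in N, time in s.
With the tool pointing down it reaches from about 0.425 to 1.025 m from the base axis. Payload 3.6 kg.
Tool frame: the origin (TCP) lies where the fingers leave the gripper's body, on its centre line; the fingertips stand 73 mm ahead of it and the grasp point (between the pads) lies 54 mm ahead of it; x points along the fingers, z is the direction in which the jaws open and shut, and the axes are right-handed (so a half turn about x gives the same grasp; the last joint's range is limited). The gripper opens to 85 mm and grips with 20 to 120 N. Pads are 22 mm wide; open, the fingers measure 114 mm over their backs; the gripper's body (76 mm by 85 mm) begins 54 mm behind the grasp point. The pads swing forward as they close: fully open they stand 13 mm farther back than shut.
Start: joints at [-1.306, 0.591, 0.048, 1.609, -0.033, 0.943, -0.034], TCP at [0.255, 0.679, 0.304] pointing down, gripper open.
Joint ranges: [-2.69, 2.69], [-0.47, 2.24], [-1.27, 1.36], [0.19, 2.51], [-1.53, 4.68], [0.08, 2.07], [-3.09, 3.09]. Speed limits (rad/s): [2.57, 2.57, 3.14, 3.14, 3.14, 3.14, 3.14].

## Interface

Orientations are given as a rotation vector (axis times angle).
In Python, from station import readout, cams, job gives the robot as it stands.
- The arm moves only by the tool send_rows, never from a script. Its argument "rows" is a list that holds one entry, the list of rows, each a list of 4 numbers: the shift along the tool's x, y, z in mm, then the turn about the tool's x in degrees. A call has 1 to 10 rows; each row is the pose to reach, as a shift and turn from the pose commanded when the call began, along the tool's axes at that moment; what a row does not reach only later rows make up. A row lasts 1/12 s, in which the tool goes at most 41.7 mm and 7.16 degrees, less where a joint would pass 70% of its speed; a pose out of reach is approached as far as the arm can. A call with a gripper value outside its range is refused whole. "hand" is the finger opening in mm, from 0 to 85.4, set as the call begins (left out, the last holds). The fingers move at their own pace and stop on an object; "newtons" is the grip in N (left out, the last holds). Time passes only in rows, so rows that repeat a pose let the fingers close. It gives the time, the measured TCP pose, the force and the opening at its end, in the units of the state.
- readout.get_state(): the state, without advancing time (a new reading comes with each control period).
- cams.camera(name): name is "side" or "top"; returns a dict with "pixels" (400x640x3 uint8, red, green, blue), "range_z" (400x640 float32, m along the optical axis (not along the pixel's ray), 0 where there is no reading), "fx", "fy", "cx", "cy" (pixels), "T" (4x4, takes a point from camera to world coordinates). Camera axes: x right, y up, looking along -z (the intrinsics and any distortion apply to the point x, -y, -z); pixel columns grow to the right and rows downward; lengths in m; the calibration is good to about 2 mm. A picture is of the moment at which its call begins.
- job.hand_in(): hands the job in, once; it reports no verdict.
Trained networks look in a picture, given as the dict that the camera call returned (one of the last four; its "shot" number tells which), for a name from the list of things; names that differ only in an ending like _2 or _b are one class to them, and where a whole thing is asked for, a point or a joint stands for the part that bears it (a point fixed in the world has none). Each returns a list of dicts, best first, with "p" (0 to 1); they miss things now and then, are a little off and sometimes report something else, mostly with a low value. They report only what shows in the picture. A call takes as long as a camera call.
- cams.boxes_of(picture, target): "extent" ([left, top, width, height] in pixels, round what is visible of it).
The state is a dict: "time_s": time; "joint_pos": joint angles; "joint_vel": joint speeds; "joint_efforts": joint torques, N m; "tcp_pos": TCP position; "ee_rot": TCP orientation; "wrist_force": force on the tool from outside, world axes, zero at the start; "ft_torque": the same for the moment, N m; "opening": finger opening in m.
Only numpy, scipy, OpenCV 4.12 (cv2) and the standard library are available. Lean on these libraries where they do the work, as an engineer would, in place of code of your own. Each camera call takes 0.05 s, during which the arm holds its last target. There are 200 camera calls.

## Task

Tidy the kiosk counter: swing the folded handle of the sachet basket up until it stands upright, with the basket still standing on the counter. Then lift the basket by this handle and hang it level on the wire hanger, the handle lying across both prongs and the basket clear of the counter. Do not tip the sachets out, and leave the straw basket where it stands.

Things in the scene. Friction and masses are not known exactly. Their poses are not given: they have to be found in the camera images.
- sachet_basket: Slotted white plastic basket of condiment sachets, 146 (x) x 118 (y) x 80 mm, rim 61 mm high, about 0.45 kg, loose; the only basket with a swing handle. Origin: centre of the underside, z up. The handle is hinged on the end walls (x = +-80 mm, 52 mm above the underside) about the x axis and starts folded out over the -y side, which faces the robot within 20 degrees.
- bail (a joint): Angle of the swing handle about its hinges: 0 = sticking out level over the basket's -y side, 1.571 = upright, limit 2.6. Starts between 0.35 and 0.6. The hinges are slightly stiff (about 0.25 N at the bar), so the handle stays where it is left.
- grip (a point): Middle of the handle's straight bar, on the bar's axis, 100 mm from the hinge axis. The handle is a steel wire U 160 mm wide, its bar (parallel to the basket's x) a white plastic sleeve 10 mm thick and 136 mm long. With the handle upright this point is 152 mm above the basket's underside, right over its middle. The frame turns with the handle.
- hanger: Fixed steel wire hanger; origin on the counter under the seat point. Base plate 165 x 124 x 6 mm; two parallel rods 8 mm thick, at y = +-32 mm, with nothing between them above 105 mm. They rise at x = +95 mm (side away from the robot), bend forward at up to 198 mm height and run to -x as two prongs, which point at the robot within 20 degrees.
- seat (a point): Where the middle of the handle's bar should come to lie (on the bar's axis), 195 mm above the hanger's origin, same axes. The prong tops are level, 190 mm high, from x = -35 to +45 mm; the front ends turn up at x = -52 mm to black tips 207 mm high. The bar, parallel to y, must pass over the tips from the front, with the prongs between bar and basket, and be lowered.
- straw_basket: Slotted white plastic basket of drinking straws without a handle, 183 x 118 x 76 mm, loose; leave it alone. Origin: centre of the underside.

How it is judged:
By the outcome, as a careful person would: the job done as asked, in the order asked, and still so for the second after the job is handed in, with the robot touching nothing.
It also fails if it takes over 70 s, if anything falls off the work surface, if the arm or the gripper's body presses on something with over 40 N, if the wrist force passes 120 N, or if a joint passes its speed limit or range.

## Working session

There is one attempt and no reset: what is moved stays moved. The work goes in short steps, Python scripts to look and compute and a tool call to move; the robot and the scene stay as the last step left them, time stands still between calls to the robot, and variables do not carry over. Pictures are saved under pics/ and viewed, about 8 in all and at most 12, crops included, and the job is handed in when it is done.

Besides the shell and the picture viewer there is one more tool, called after "Request:" by a JSON object that holds its "name" and its "arguments", one argument or row to a line. send_rows: Moves the arm, as the interface text tells. Its arguments: {"type":"object","properties":{"rows":{"type":"array","items":{"type":"array","items":{"type":"array","items":{"type":"number"}}}},"hand":{"type":"number"},"newtons":{"type":"number"}},"required":["rows"]}

```bash
ls; mkdir -p pics
cat > h.py <<'E'
import numpy as np,cv2
from station import readout,cams,job
from scipy.spatial.transform import Rotation as R
def pts(c):
    z=c["range_z"].astype(float);v,u=np.mgrid[:400,:640]
    P=np.stack([(u-c["cx"])/c["fx"]*z,-(v-c["cy"])/c["fy"]*z,-z],-1)
    W=P@c["T"][:3,:3].T+c["T"][:3,3]; W[z==0]=np.nan
    return W
def save(n,c,s=None):
    cv2.imwrite("pics/"+n+".png",c["pixels"][...,::-1] if s is None else s)
def st():
    s=readout.get_state();print(s["time_s"],np.round(s["tcp_pos"],4),np.round(s["ee_rot"],3),np.round(R.from_rotvec(s["ee_rot"]).as_matrix(),3).tolist(),np.round(s["wrist_force"],1),s["opening"])
    print(np.round(s["joint_pos"],3))
    return s
E
python3 - <<'E'
from h import *
st()
for n in("side","top"):
    c=cams.camera(n);save(n+"0",c);print(n,[k for k in c],c["fx"],c["cx"],c["cy"],np.round(c["T"],3).tolist(),{k:c[k] for k in c if 'dist' in k})
    for t in("sachet_basket","bail","hanger","straw_basket"):
        for b in cams.boxes_of(c,t)[:2]:print(t,np.round(b["extent"]),b["p"])
    np.save(n+"0.npy",pts(c))
a=cv2.imread("pics/side0.png");
E
```

```text
pics
0.0 [0.2543 0.6782 0.3027] [-0.942  1.36   0.94 ] [[-0.001, -0.936, 0.351], [-0.002, 0.351, 0.936], [-1.0, -0.0, -0.002]] [-0.7  0.1  0.1] 0.08559427990688519
[-1.305  0.592  0.048  1.61  -0.033  0.943 -0.034]
side ['pixels', 'range_z', 'fx', 'fy', 'cx', 'cy', 'T', 'shot'] 375.03194505800815 322.09078630690794 203.54740313866697 [[0.86, 0.255, -0.441, 0.131], [-0.51, 0.413, -0.755, -0.672], [-0.01, 0.874, 0.485, 0.566], [0.0, 0.0, 0.0, 1.0]] {}
sachet_basket [302. 213.  79.  55.] 0.56
bail [301. 215.  71.  37.] 0.85
bail [267. 166.  56.  33.] 0.25
hanger [377. 210.  99. 118.] 0.81
hanger [268. 163.  55.  42.] 0.19
straw_basket [267. 164.  54.  40.] 0.73
top ['pixels', 'range_z', 'fx', 'fy', 'cx', 'cy', 'T', 'shot'] 395.1094858820955 311.3958043525905 196.6448032500283 [[-0.023, 0.997, -0.072, 0.452], [-1.0, -0.023, 0.011, 0.017], [0.009, 0.072, 0.997, 1.117], [0.0, 0.0, 0.0, 1.0]] {}
sachet_basket [294. 153.  62.  60.] 0.78
hanger [159. 144.  76.  53.] 0.71
hanger [381. 126.  65.  70.] 0.7
straw_basket [379. 126.  64.  72.] 0.72
```

View pics/side0.png

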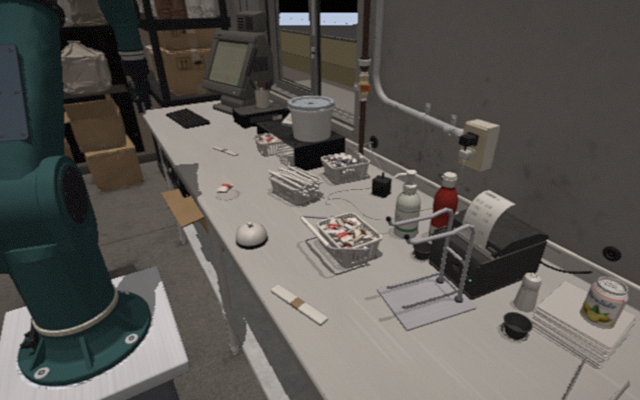

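View pics/top0.png

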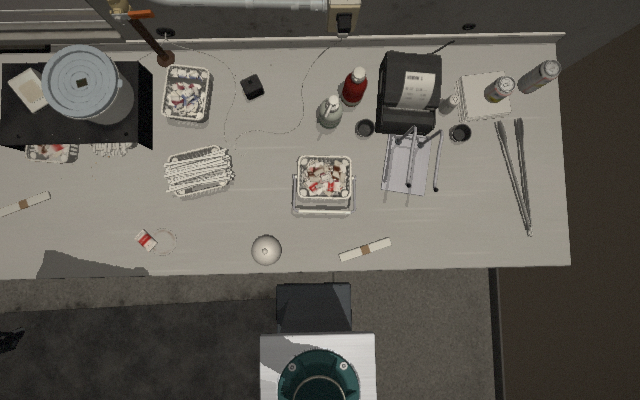

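Side: sachet basket near (345,240) with its handle folded toward the robot; hanger prong tips near (390,222) and (409,240). Top: basket (324,178), bar along row ~210, prong tips near (385,190) and (436,189).

Run:
```python
from h import *
W=np.load("top0.npy");S=np.load("side0.npy")
for n,(W,r0,r1,c0,c1) in {"t":(W,120,225,280,460),"s":(S,190,340,290,490)}.items():
    im=cv2.imread("pics/%s0.png"%("top" if n=="t" else "side"))[r0:r1,c0:c1]
    cv2.imwrite("pics/c%s.png"%n,cv2.resize(im,None,fx=4 if n=="t" else 3.6,fy=4 if n=="t" else 3.6,interpolation=cv2.INTER_CUBIC))
a=cv2.imread("pics/ct.png");b=cv2.imread("pics/cs.png")
W=np.load("top0.npy")
print("bar cols z"); 
for c in range(290,358,6):
    print(c,[ (int(1000*W[r,c,2]) if W[r,c,2]==W[r,c,2] else -1) for r in range(198,218)])
print("prong rows z")
for r in range(125,196,6):
    print(r,[ (int(1000*W[r,c,2]) if W[r,c,2]==W[r,c,2] else -1) for c in range(380,444,2)])
```

```text
bar cols z
290 [2, 1, 3, 0, 0, 0, 2, -2, 0, -6, 0, 2, 0, 2, 0, -2, 0, 2, 0, 1]
296 [0, 2, 2, 4, 1, 0, 0, 0, 4, 1, 5, 85, 93, 85, 2, -1, 5, 0, -2, 3]
302 [1, 3, 2, 0, 3, 0, -1, 0, 0, 0, -1, 86, 92, 89, 88, 3, 1, 2, 2, 3]
308 [61, 0, 0, 1, 3, 0, 3, 2, 4, 0, 2, 88, 90, 91, 90, 2, 4, -1, 1, 0]
314 [56, 1, 3, 0, 4, -1, 0, -3, 2, 0, 1, 88, 93, 90, 93, 2, 2, 1, -3, -1]
320 [59, 1, 1, -1, 1, 1, -1, -1, 0, 0, 1, 1, 88, 93, 90, -3, 0, 0, 1, 0]
326 [61, -3, -2, 1, 3, 0, 4, 0, -2, 0, -2, 5, 91, 91, 87, 0, 2, 2, 0, -2]
332 [58, 1, -2, 2, 0, -2, -1, -1, 2, 1, 0, 0, 90, 90, 88, 87, -1, 3, 1, 0]
338 [58, 0, 2, 0, 1, 2, 0, 0, 1, 0, 0, -2, 87, 89, 88, 89, 0, -4, 5, 4]
344 [58, 1, -2, 2, -4, 3, -2, -1, 0, 1, 1, -1, 89, 93, 93, 89, 4, 0, -1, 0]
350 [-1, 5, 1, 1, -2, 0, 1, 0, 0, 1, 3, 2, 88, 89, 88, 88, -2, -4, -1, 0]
356 [0, 7, 0, 2, 1, 1, 1, 0, 1, 1, 0, -1, -1, 3, 1, 0, 0, 4, 3, 3]
prong rows z
125 [87, 77, 78, 79, 81, 78, 82, 82, 84, 81, 86, 84, 85, 89, 82, 89, 86, 182, 90, 87, 88, 89, 89, 91, 91, 95, 90, 101, 0, -2, -3, -1]
131 [22, 26, 32, 35, 34, 39, 41, 37, 40, 42, 49, 47, 47, 54, 133, 145, 59, 19
[... 492 characters left out ...]
 7, 6, 2, 0, 1, 0, 191, -3, 0]
161 [1, 3, 1, 6, 9, 7, 8, 7, 5, 4, 10, 7, 6, 7, 5, 190, 5, 7, 9, 2, 9, 3, 5, 7, 10, -1, 4, 0, 187, 190, -1, 1]
167 [1, 0, 6, 1, 10, 9, 9, 7, 4, 5, 6, 10, 8, 3, 189, 191, 6, 5, 10, 9, 9, 6, 6, 5, 3, 3, 1, 2, 191, 190, 0, 0]
173 [0, 5, 5, 12, 10, 5, 8, 8, 6, 6, 3, 5, 6, 7, 191, 190, 6, 11, 7, 7, 8, 6, 6, 5, -2, 0, -3, 189, 193, -1, 1, 5]
179 [0, 5, 5, 7, 7, 5, 8, 8, -1, 8, 4, 2, 8, 188, 189, 10, 11, 9, 10, 8, 7, 7, 5, 1, 0, 1, -1, 189, 191, 0, 2, -1]
185 [0, 9, 6, 7, 2, 3, 3, 9, 5, 9, 5, 5, 7, 8, 211, 207, 8, 8, 2, 9, 7, 5, 5, -2, 1, 0, 2, 192, 190, 0, -1, 2]
191 [1, 0, 1, 0, 4, 2, 0, 8, 3, 6, 10, 7, 6, 9, 5, 6, 6, 6, 5, 7, 9, 8, 2, -1, 1, 0, 2, 1, 206, -1, 4, 2]
```

View pics/ct.png

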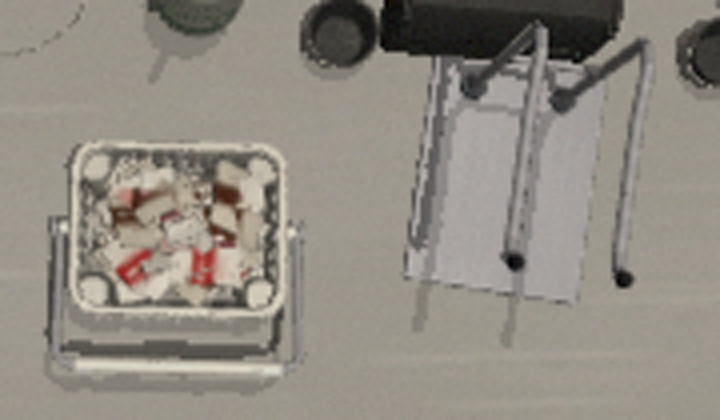

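View pics/cs.png

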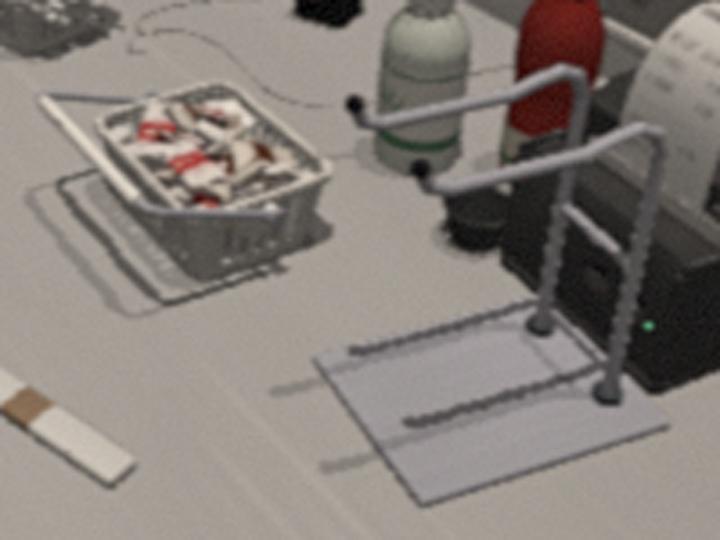

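Run:
```python
from h import *
for n,bx,hx in(("top",(140,218,285,362),(120,200,380,460)),("side",(205,275,295,390),(200,320,375,480))):
    W=np.load(n+"0.npy")
    Q=W[bx[0]:bx[1],bx[2]:bx[3]].reshape(-1,3);Q=Q[~np.isnan(Q[:,0])]
    print(n,"tall",Q[Q[:,2]>.05].min(0),Q[Q[:,2]>.05].max(0))
    rim=Q[(Q[:,2]>.054)&(Q[:,2]<.068)]
    P=Q[(Q[:,2]>.078)&(Q[:,2]<.1)]
    P=P[P[:,0]<np.median(rim[:,0])-.05]
    for k in range(3):
        m=np.polyfit(P[:,1],P[:,0],1);P=P[abs(P[:,0]-np.polyval(m,P[:,1]))<.008]
    y0=(P[:,1].min()+P[:,1].max())/2
    print(" bar n",len(P),"slope",m[0],"mid",np.polyval(m,y0),y0,"ylen",np.ptp(P[:,1]),"z med",np.median(P[:,2]))
    print(" rim",len(rim),cv2.minAreaRect((rim[:,:2]*1000).astype(np.float32)))
    Q=W[hx[0]:hx[1],hx[2]:hx[3]].reshape(-1,3);Q=Q[~np.isnan(Q[:,0])]
    H=Q[(Q[:,2]>.18)&(Q[:,2]<.215)]
    km=cv2.kmeans((H[:,1:2]+.0*H[:,:1]).astype(np.float32),2,None,(3,50,1e-5),5,0)[1].ravel()
    for k in(0,1):
        h=H[km==k];
        s=h[h[:,2]<.196]
        for _ in range(3):
            m=np.polyfit(s[:,0],s[:,1],1);s=s[abs(s[:,1]-np.polyval(m,s[:,0]))<.006]
        t=h[h[:,0]<h[:,0].min()+.012]
        print(" prong",len(h),"y=",m,"x",h[:,0].min(),h[:,0].max(),"tip",t.mean(0),t[:,2].max(),"topz",np.median(s[:,2]),"at x.6",np.polyval(m,.6))
    B=Q[(Q[:,2]>.003)&(Q[:,2]<.012)]
    print(" plate",cv2.minAreaRect((B[:,:2]*1000).astype(np.float32)))
```

```text
top tall [ 0.48115732 -0.11604864  0.05002113] [0.6417989  0.05502006 0.09530242]
 bar n 226 slope 0.04722527497783776 mid 0.4880570972475264 -0.02610773537290839 ylen 0.16225559051183308 z med 0.08951696271866028
 rim 1298 ((582.210205078125, -30.84197235107422), (170.5068817138672, 117.49163818359375), 88.70260620117188)
 prong 230 y= [-0.1752488  -0.18841944] x 0.5241707023587252 0.6760444630434982 tip [ 0.52945114 -0.28093848  0.20362872] 0.20827990926119344 topz 0.1911120490643744 at x.6 -0.2935687223917058
 prong 217 y= [-0.17657916 -0.12284969] x 0.5350137830657175 0.6865327474414648 tip [ 0.54033831 -0.21781705  0.20503179] 0.21159569005718515 topz 0.19090164245435215 at x.6 -0.22879718253232273
 plate ((632.0480346679688, -306.0003356933594), (227.9795684814453, 229.40914916992188), 88.18032836914062)
side tall [ 0.47944399 -0.22403396  0.05000347] [0.64149976 0.05559478 0.20711776]
 bar n 190 slope 0.028120662656894398 mid 0.485454306986071 -0.027815464445631488 ylen 0.16067128554204257 z med 0.08708564782057038
 rim 1111 ((580.1043701171875, -30.92267608642578), (172.84161376953125, 118.73307800292969), 87.0009536743164)
 prong 311 y= [-0.17730054 -0.12602692] x 0.5332228978258683 0.6819951588638088 tip [ 0.53931304 -0.22155763  0.19858568] 0.207117755373596 topz 0.1885022671251616 at x.6 -0.23240724592154993
 prong 354 y= [-0.17696827 -0.19104245] x 0.5220833679053459 0.6711550652013342 tip [ 0.52748267 -0.28432802  0.19926572] 0.2061105519489641 topz 0.18862447890489314 at x.6 -0.2972234137586467
 plate ((729.9017333984375, -141.8520965576172), (479.6982727050781, 228.8074188232422), 47.099754333496094)
```

Request:
{"name": "send_rows", "arguments": {
  "rows": [
    [[20,-230,-290,36],[20,-230,-290,36],[20,-230,-290,36],[20,-230,-290,36],[20,-230,-290,36],[50,-464,-579,72],[50,-464,-579,72],[50,-464,-579,72],[50,-464,-579,72],[50,-464,-579,72]]
  ],
  "hand": 26,
  "newtons": 20
}}

```text
time_s: 1.33
tcp_pos: [0.3839, 0.2818, 0.2779]
ee_rot: [0.035, 1.57, -0.033]
wrist_force: [0.6, 0.3, 0.5]
opening: 0.0265
```

```bash
cat >> h.py <<'E'
def go(x,y,z,yaw):
    "shift to TCP world target and yaw (deg), in tool axes, from the measured pose"
    s=st();M=R.from_rotvec(s["ee_rot"]).as_matrix()
    d=np.array([x,y,z])-s["tcp_pos"];y0=np.degrees(np.arctan2(M[1,2],M[0,2]))
    print("yaw",y0,"shift mm",np.round(M.T@d*1000,1),"turn",y0-yaw)
E
python3 -c "
from h import *
go(.485,-.027,.24,-2.3)"
```

```text
1.3333 [0.3839 0.2818 0.2779] [ 0.035  1.57  -0.033] [[0.001, 0.044, 0.999], [0.001, 0.999, -0.044], [-1.0, 0.001, 0.001]] [0.6 0.3 0.5] 0.02651776515232707
[-1.054  0.342  0.412  2.194 -0.226  0.643 -0.524]
yaw -2.5009190573028226 shift mm [  37.7 -304.2  114.5] turn -0.20091905730282278
```

Request:
{"name": "send_rows", "arguments": {
  "rows": [
    [[38,-304,114,0],[38,-304,114,0],[38,-304,114,0],[38,-304,114,0],[38,-304,114,0],[38,-304,114,0],[38,-304,114,0],[38,-304,114,0],[38,-304,114,0],[38,-304,114,0]]
  ]
}}

```text
time_s: 2.17
tcp_pos: [0.4865, -0.0273, 0.2398]
ee_rot: [0.034, 1.57, -0.035]
wrist_force: [-0.6, 0.2, -0.1]
opening: 0.0258
```

Run:
```python
from h import *
go(.485,-.027,.24,-2.3)
go(.485,-.027,.139,-2.3)
c=cams.camera("side");a=c["pixels"][130:330,230:470,::-1];cv2.imwrite("pics/s1.png",cv2.resize(a,None,fx=3,fy=3,interpolation=cv2.INTER_CUBIC))
# fingertips: points low near the tool
W=pts(c);m=(abs(W[...,0]-.485)<.06)&(abs(W[...,1]+.027)<.06)&(W[...,2]>.14)&(W[...,2]<.23)
Q=W[m];print(len(Q),Q.min(0),Q.max(0));q=Q[Q[:,2]<Q[:,2].min()+.03];print(q.min(0),q.max(0),np.median(q,0))
```

```text
2.1667 [ 0.4865 -0.0273  0.2398] [ 0.034  1.57  -0.035] [[0.001, 0.044, 0.999], [-0.001, 0.999, -0.044], [-1.0, -0.001, 0.001]] [-0.6  0.2 -0.1] 0.025775446351993147
[-0.33   0.419  0.383  2.203 -0.286  0.565  0.221]
yaw -2.5181640511955488 shift mm [-0.2  0.3 -1.6] turn -0.21816405119554894
2.1667 [ 0.4865 -0.0273  0.2398] [ 0.034  1.57  -0.035] [[0.001, 0.044, 0.999], [-0.001, 0.999, -0.044], [-1.0, -0.001, 0.001]] [-0.6  0.2 -0.1] 0.025775446351993147
[-0.33   0.419  0.383  2.203 -0.286  0.565  0.221]
yaw -2.5181640511955488 shift mm [100.8   0.3  -1.6] turn -0.21816405119554894
574 [ 0.43640926 -0.04363563  0.16629745] [ 0.5365917  -0.01398011  0.22991223]
[ 0.45960523 -0.04144804  0.16629745] [ 0.51228613 -0.01637082  0.19613587] [ 0.49931362 -0.03444     0.1835654 ]
```

View pics/s1.png

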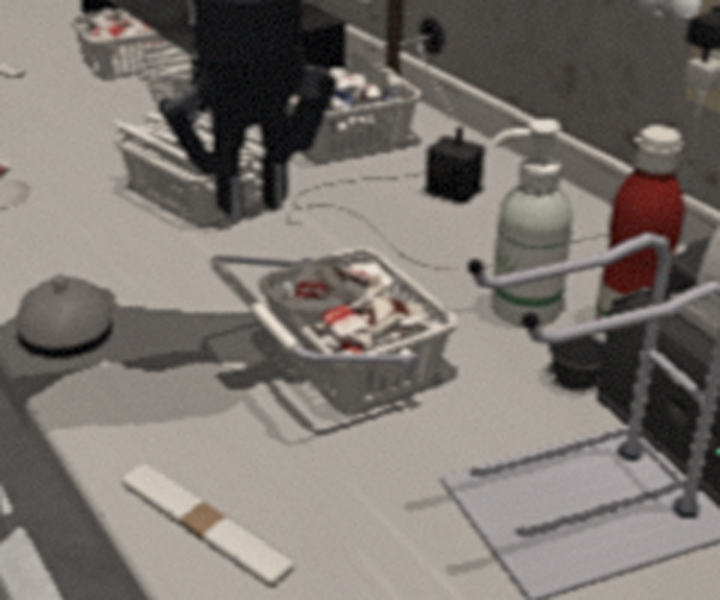

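The picture shows the fingers (crop ~(250,180)) straddling the bar line above the basket; measured finger centre x≈0.486 against bar 0.487. Down and close.

Request:
{"name": "send_rows", "arguments": {
  "rows": [
    [[40,0,-1,0],[70,0,-1,0],[85,0,-1,0],[100,0,-1,0],[100,0,-1,0]]
  ]
}}

```text
time_s: 2.63
tcp_pos: [0.4834, -0.0221, 0.1375]
ee_rot: [0.028, 1.576, -0.026]
wrist_force: [-0.4, -1.0, -0.1]
opening: 0.0259
```

Request:
{"name": "send_rows", "arguments": {
  "rows": [
    [[0,0,0,0],[0,0,0,0],[0,0,0,0],[0,0,0,0],[0,0,0,0],[0,0,0,0]]
  ],
  "hand": 0,
  "newtons": 25
}}

```text
time_s: 3.13
tcp_pos: [0.4853, -0.024, 0.1402]
ee_rot: [0.03, 1.569, -0.029]
wrist_force: [0.2, 1.5, 0.1]
opening: 0.0092
```

Run:
```python
from h import *
s=st()
c=cams.camera("side");a=c["pixels"][180:310,270:430,::-1];cv2.imwrite("pics/s2.png",cv2.resize(a,None,fx=4,fy=4,interpolation=cv2.INTER_CUBIC))
```

```text
3.1333 [ 0.4853 -0.024   0.1402] [ 0.03   1.569 -0.029] [[0.001, 0.037, 0.999], [0.001, 0.999, -0.037], [-1.0, 0.001, 0.001]] [0.2 1.5 0.1] 0.00923584355998002
[-0.216  0.59   0.233  2.258 -0.409  0.33   0.331]
```

View pics/s2.png

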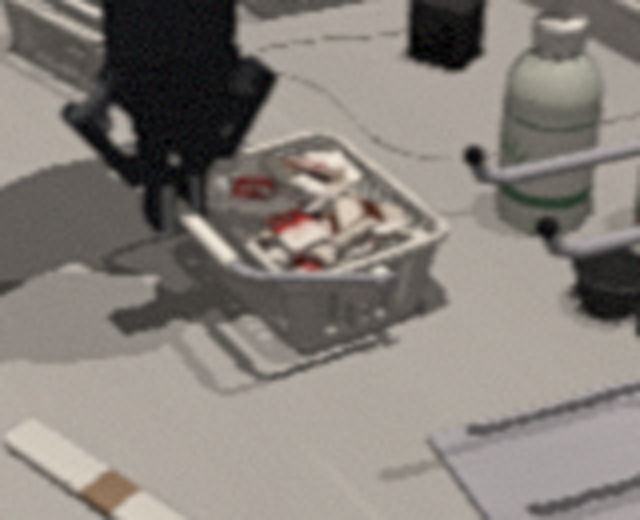

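Request:
{"name": "send_rows", "arguments": {
  "rows": [
    [[-7,0,3,0],[-13.5,0,6,0],[-20,0,10,0],[-26,0,14,0],[-31.5,0,19,0],[-37,0,24,0],[-42,0,30,0],[-46.5,0,36,0],[-46.5,0,36,0]]
  ]
}}

```text
time_s: 3.93
tcp_pos: [0.5221, -0.0261, 0.1872]
ee_rot: [0.03, 1.57, -0.03]
wrist_force: [-3.4, 0.2, 3.8]
opening: 0.009
```

```bash
cat >> h.py <<'E'
def basket(c):
    W=pts(c);g=readout.get_state()["tcp_pos"]
    m=(abs(W[...,0]-.58)<.12)&(abs(W[...,1]+.03)<.1)
    rim=W[m&(W[...,2]>.052)&(W[...,2]<.068)]
    print("rim",len(rim),cv2.minAreaRect((rim[:,:2]*1000).astype(np.float32)),"z>0.052 med",np.median(rim[:,2]))
    b=W[m&(abs(W[...,2]-(g[2]-.054))<.015)&(abs(W[...,0]-g[0])<.02)&(abs(W[...,1]-g[1])>.02)]
    print("bar",len(b),np.median(b,0) if len(b) else 0, b.min(0),b.max(0))
E
python3 - <<'E'
from h import *
s=st()
basket(cams.camera("side"));basket(cams.camera("top"))
E
```

```text
3.9333 [ 0.5221 -0.0261  0.1872] [ 0.03  1.57 -0.03] [[0.001, 0.038, 0.999], [0.0, 0.999, -0.038], [-1.0, 0.0, 0.001]] [-3.4  0.2  3.8] 0.009044649716297945
[-0.273  0.54   0.321  2.16  -0.353  0.489  0.282]
rim 1094 ((581.8329467773438, -36.32318878173828), (164.55772399902344, 120.64517974853516), 86.77924346923828) z>0.052 med 0.05878075854118431
bar 97 [ 0.51869475 -0.08123578  0.13157142] [ 0.51365605 -0.11275718  0.11991384] [0.52843244 0.00688186 0.13503136]
rim 370 ((612.9008178710938, -16.212196350097656), (93.56719970703125, 168.57827758789062), 27.136919021606445) z>0.052 med 0.05900982894595974
bar 52 [0.52563276 0.0352717  0.13158462] [ 0.519592   -0.11181771  0.11804335] [0.53680719 0.05297131 0.13758824]
```

Request:
{"name": "send_rows", "arguments": {
  "rows": [
    [[-6,0,8,0],[-11,0,17,0],[-15,0,26,0],[-18,0,35,0],[-20,0,45,0],[-21,0,54,0],[-21.5,0,61,0],[-21.5,0,61,0],[-21.5,0,61,0]]
  ]
}}

```text
time_s: 4.78
tcp_pos: [0.5835, -0.0284, 0.2081]
ee_rot: [0.03, 1.568, -0.03]
wrist_force: [-1.3, 0.9, 4.6]
opening: 0.0091
```

Run:
```python
from h import *
s=st()
c=cams.camera("side")
basket(c);basket(cams.camera("top"))
a=c["pixels"][150:310,270:470,::-1];cv2.imwrite("pics/s3.png",cv2.resize(a,None,fx=3.5,fy=3.5,interpolation=cv2.INTER_CUBIC))
```

```text
4.7833 [ 0.5835 -0.0284  0.2081] [ 0.03   1.568 -0.03 ] [[0.003, 0.038, 0.999], [-0.0, 0.999, -0.038], [-1.0, -0.0, 0.003]] [-1.3  0.9  4.6] 0.009149785822591325
[-0.28   0.568  0.351  2.017 -0.33   0.608  0.255]
rim 1152 ((584.0791625976562, -31.566749572753906), (174.3136749267578, 119.13999938964844), 87.2591552734375) z>0.052 med 0.058918425257190876
bar 114 [ 0.58033864 -0.07500471  0.15070252] [ 0.57660679 -0.11390995  0.13941132] [0.58524344 0.0477326  0.15535577]
rim 97 ((586.9415283203125, -31.628326416015625), (165.32005310058594, 68.1000747680664), 69.36175537109375) z>0.052 med 0.05959418556945817
bar 33 [ 0.5842382  -0.09617654  0.15238606] [ 0.57725605 -0.11293953  0.14179755] [0.58999718 0.05095471 0.15712099]
```

View pics/s3.png

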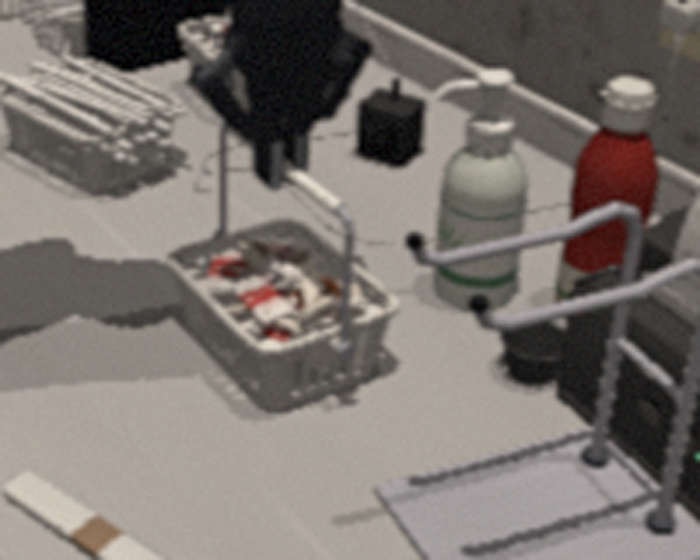

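Handle stands upright (crop bar (315,190)) with the basket on the counter. Firm up the grip, hold briefly, then lift.

Request:
{"name": "send_rows", "arguments": {
  "rows": [
    [[0,0,0,0],[0,0,0,0],[0,0,0,0],[-3,0,0,0],[-8,0,0,0],[-16,0,0,0],[-26,0,0,0],[-34,0,0,0],[-38,0,0,0],[-40,0,0,0]]
  ],
  "newtons": 45
}}

```text
time_s: 5.72
tcp_pos: [0.5823, -0.0283, 0.2488]
ee_rot: [0.03, 1.568, -0.03]
wrist_force: [0.1, -0.6, -4.9]
opening: 0.0082
```

Request:
{"name": "send_rows", "arguments": {
  "rows": [
    [[-5,0,-2,0],[-14,0,-6,0],[-24,0,-14,0],[-34,0,-25,0],[-41,0,-38,0],[-44,0,-52,0],[-45,0,-66,0],[-45,0,-78,0],[-45,0,-86,0],[-45,0,-90,0]]
  ]
}}

```text
time_s: 6.55
tcp_pos: [0.4898, -0.0249, 0.2927]
ee_rot: [0.03, 1.572, -0.03]
wrist_force: [-0.5, 0.0, -4.2]
opening: 0.0081
```

Run:
```python
from h import *
go(.45,-.08,.294,-2.3)
c=cams.camera("side")
a=c["pixels"][120:340,220:460,::-1];cv2.imwrite("pics/s4.png",cv2.resize(a,None,fx=3,fy=2.7,interpolation=cv2.INTER_CUBIC))
go(.437,-.234,.294,-10)
```

```text
6.55 [ 0.4898 -0.0249  0.2927] [ 0.03   1.572 -0.03 ] [[-0.002, 0.038, 0.999], [0.001, 0.999, -0.038], [-1.0, 0.0, -0.002]] [-0.5  0.  -4.2] 0.008119238065000093
[-0.386  0.339  0.438  2.151 -0.223  0.695  0.165]
yaw -2.185186153494665 shift mm [ -1.3 -56.6 -37.7] turn 0.114813846505335
6.6 [ 0.4899 -0.0248  0.2926] [ 0.03   1.572 -0.03 ] [[-0.002, 0.038, 0.999], [0.001, 0.999, -0.038], [-1.0, 0.001, -0.002]] [-0.7  0.3 -4.6] 0.008769650465901415
[-0.386  0.339  0.438  2.151 -0.223  0.695  0.165]
yaw -2.191344513037802 shift mm [  -1.4 -211.   -44.8] turn 7.8086554869621985
```

View pics/s4.png

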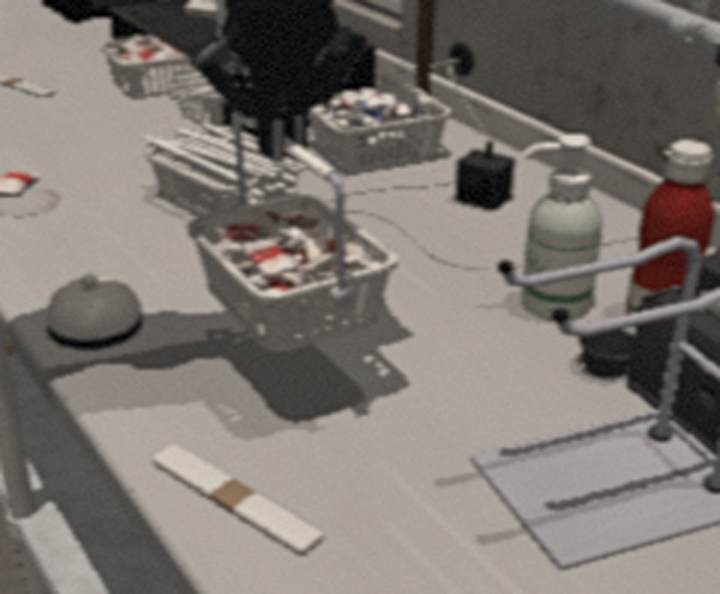

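Basket hangs level and full in the air (crop (295,260)). Over to in front of the hanger.

Request:
{"name": "send_rows", "arguments": {
  "rows": [
    [[0,-2,-7,0],[0,-7,-16,0.5],[-1,-15,-25,1],[-1,-26,-33,1.5],[-1,-39,-39,2],[-1,-54,-43,2.5],[-1,-69,-45,3],[-1,-84,-45,3.5],[-1,-99,-45,4],[-1,-114,-45,4.5]]
  ]
}}

```text
time_s: 7.43
tcp_pos: [0.4417, -0.1393, 0.2937]
ee_rot: [0.093, 1.568, -0.094]
wrist_force: [0.8, -0.2, -5.1]
opening: 0.0083
```

Request:
{"name": "send_rows", "arguments": {
  "rows": [
    [[0,-15,0,0.5],[0,-30,0,1],[0,-45,0,1.5],[0,-59,0,2],[0,-71,0,2.5],[0,-81,0,3],[0,-89,0,3.3],[0,-94,0,3.3],[0,-97,0,3.3],[0,-97,0,3.3]]
  ]
}}

```text
time_s: 8.27
tcp_pos: [0.4313, -0.2338, 0.2936]
ee_rot: [0.137, 1.566, -0.137]
wrist_force: [1.3, 0.0, -5.0]
opening: 0.0084
```

```bash
cat >> h.py <<'E'
ex=np.array([.985,-.174]);ey=np.array([.174,.985]);S=np.array([.5847,-.2600])
def loc(c):
    "bar and prongs in the hanger frame, mm"
    W=pts(c);g=readout.get_state()["tcp_pos"];d=W[...,:2]-S
    L=np.stack([d@ex,d@ey,W[...,2]],-1)*1000
    gl=np.array([(g[:2]-S)@ex,(g[:2]-S)@ey,g[2]-.054])*1e3
    print("grasp",np.round(gl,1))
    b=L[(abs(L[...,0]-gl[0])<15)&(abs(L[...,2]-gl[2])<12)&(abs(L[...,1]-gl[1])<95)&(abs(L[...,1]-gl[1])>20)]
    if len(b):
        m=np.polyfit(b[:,1],b[:,0],1);mz=np.polyfit(b[:,1],b[:,2],1)
        print("bar n",len(b),"y",np.round([b[:,1].min(),b[:,1].max()]),"x0",m[1],"yaw deg",np.degrees(m[0]),"z0",mz[1],"roll",np.degrees(mz[0]),"ztop",np.percentile(b[:,2],95))
    return L
E
python3 - <<'E'
from h import *
go(*(S-.15*ex+.0026*ey),.294,-10)
L=loc(cams.camera("side"));L=loc(cams.camera("top"))
E
```

```text
8.2667 [ 0.4313 -0.2338  0.2936] [ 0.137  1.566 -0.137] [[0.0, 0.174, 0.985], [-0.0, 0.985, -0.174], [-1.0, -0.0, 0.0]] [ 1.3  0.  -5. ] 0.008370862331654594
[ 0.005  0.347  0.51   2.153 -0.26   0.7    0.516]
yaw -10.000725252714153 shift mm [-0.4  3.5  5.6] turn -0.000725252714152802
grasp [-155.7   -0.3  239.5]
bar n 189 y [-86. -21.] x0 -157.84834884154398 yaw deg -1.3092863956201417 z0 240.13015753822754 roll 3.9275193620496274 ztop 239.35675626247985
grasp [-1.557e+02  2.000e-01  2.395e+02]
bar n 113 y [20. 79.] x0 -154.62920037934754 yaw deg 0.1717936510358136 z0 242.8808670988464 roll -4.565120560693124 ztop 242.87657855376733
```

Request:
{"name": "send_rows", "arguments": {
  "rows": [
    [[0,1,2,0],[0,2,6,0],[0,3,13,0],[0,3,22,0],[0,3,33,0],[0,3,45,0],[0,3,57,0],[0,3,67,0],[0,3,74,0],[0,3,78,0]]
  ]
}}

```text
time_s: 9.2
tcp_pos: [0.5104, -0.2441, 0.2935]
ee_rot: [0.136, 1.566, -0.137]
wrist_force: [0.1, -0.4, -5.4]
opening: 0.0083
```

Request:
{"name": "send_rows", "arguments": {
  "rows": [
    [[0,0,3,0],[0,0,9,0],[0,0,18,0],[0,0,30,0],[0,0,43,0],[0,0,56,0],[0,0,66,0],[0,0,73,0],[0,0,77,0],[0,0,77,0]]
  ]
}}

```text
time_s: 10.03
tcp_pos: [0.5853, -0.2573, 0.2935]
ee_rot: [0.136, 1.566, -0.137]
wrist_force: [-0.1, 0.3, -3.8]
opening: 0.0079
```

Run:
```python
from h import *
go(*(S+.0026*ey),.251,-10)
c=cams.camera("side")
L=loc(c);loc(cams.camera("top"))
a=c["pixels"][140:340,300:520,::-1];cv2.imwrite("pics/s5.png",cv2.resize(a,None,fx=3,fy=3,interpolation=cv2.INTER_CUBIC))
```

```text
10.0333 [ 0.5853 -0.2573  0.2935] [ 0.136  1.566 -0.137] [[0.0, 0.173, 0.985], [-0.0, 0.985, -0.173], [-1.0, -0.0, 0.0]] [-0.1  0.3 -3.8] 0.0079010521746781
[ 0.017  0.534  0.475  1.835 -0.315  0.847  0.472]
yaw -9.948272028355465 shift mm [42.5 -0.2 -0.1] turn 0.05172797164453513
grasp [ -0.8   2.7 239.4]
bar n 236 y [-82.  77.] x0 -2.1204462675090494 yaw deg -0.6880146906472935 z0 235.73582833494623 roll 0.17210317733534644 ztop 239.1316287136208
grasp [ -1.3   2.6 239.4]
bar n 112 y [23. 82.] x0 -0.8002511280845965 yaw deg 0.6124610675796563 z0 242.9412695315633 roll -4.351890786734237 ztop 242.1202980354356
```

View pics/s5.png

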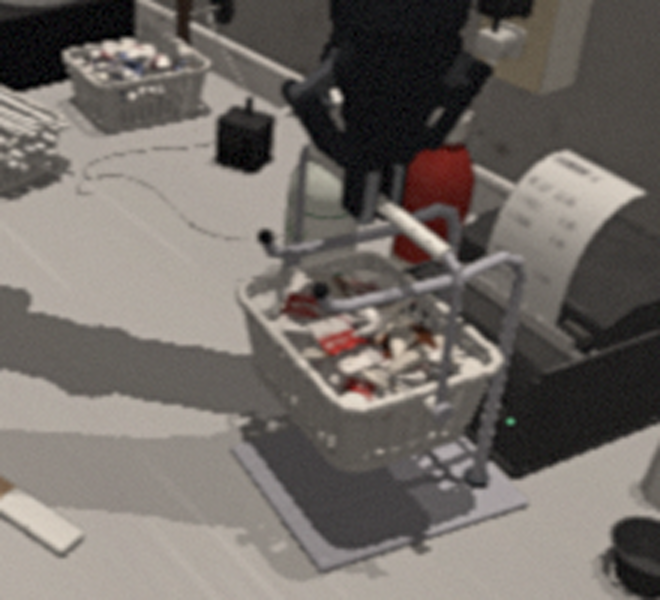

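Basket sits under the prongs, bar above both (crop bar (415,225)). Lower.

Request:
{"name": "send_rows", "arguments": {
  "rows": [
    [[3,0,0,0],[8,0,0,0],[14,0,0,0],[20,0,0,0],[26,0,0,0],[31,0,0,0],[34,0,0,0],[36,0,0,0],[36,0,0,0]]
  ]
}}

```text
time_s: 10.88
tcp_pos: [0.5843, -0.2572, 0.257]
ee_rot: [0.137, 1.567, -0.137]
wrist_force: [-1.5, 0.0, -4.5]
opening: 0.0083
```

Request:
{"name": "send_rows", "arguments": {
  "rows": [
    [[1,0,0,0],[2,0,0,0],[3,0,0,0],[4,0,0,0],[4,0,0,0],[4,0,0,0]]
  ]
}}

```text
time_s: 11.38
tcp_pos: [0.5846, -0.2573, 0.2537]
ee_rot: [0.137, 1.566, -0.137]
wrist_force: [0.0, 1.6, -4.8]
opening: 0.008
```

Still carrying the weight; creep down.

Request:
{"name": "send_rows", "arguments": {
  "rows": [
    [[0.5,0,0,0],[1,0,0,0],[1.5,0,0,0],[2,0,0,0],[2,0,0,0],[2,0,0,0]]
  ]
}}

```text
time_s: 11.88
tcp_pos: [0.5846, -0.2574, 0.2531]
ee_rot: [0.137, 1.566, -0.136]
wrist_force: [-2.5, 1.8, 6.3]
opening: 0.0084
```

Run:
```python
from h import *
st();loc(cams.camera("side"));loc(cams.camera("top"))
```

```text
11.8833 [ 0.5846 -0.2574  0.2531] [ 0.137  1.566 -0.136] [[0.001, 0.173, 0.985], [0.001, 0.985, -0.173], [-1.0, 0.001, 0.001]] [-2.5  1.8  6.3] 0.008391217370495219
[ 0.038  0.58   0.447  1.867 -0.348  0.772  0.5  ]
grasp [ -0.5   2.6 199.1]
bar n 241 y [-81.  80.] x0 -3.712146694787283 yaw deg -1.378613045141929 z0 193.71526621835596 roll -1.1998190386051344 ztop 198.95457821984087
grasp [ -0.5   2.5 199.1]
bar n 131 y [23. 83.] x0 -0.9445730418145318 yaw deg 1.0777720014117722 z0 195.62950478915937 roll 1.6285877621055218 ztop 201.86229567597508
```

Request:
{"name": "send_rows", "arguments": {
  "rows": [
    [[-0.7,0,0,0],[-0.7,0,0,0],[-0.7,0,0,0],[-0.7,0,0,0]]
  ],
  "newtons": 20
}}

```text
time_s: 12.32
tcp_pos: [0.5847, -0.2574, 0.2531]
ee_rot: [0.137, 1.566, -0.137]
wrist_force: [-2.3, 1.9, 5.0]
opening: 0.0081
```

Request:
{"name": "send_rows", "arguments": {
  "rows": [
    [[0,0,0,0],[0,0,0,0],[0,0,0,0],[0,0,0,0],[0,0,0,0],[0,0,0,0],[0,0,0,0],[0,0,0,0]]
  ],
  "hand": 30
}}

```text
time_s: 12.98
tcp_pos: [0.5845, -0.2573, 0.2522]
ee_rot: [0.137, 1.566, -0.137]
wrist_force: [0.6, 0.1, -0.3]
opening: 0.0298
```

Request:
{"name": "send_rows", "arguments": {
  "rows": [
    [[-5,0,0,0],[-15,0,0,0],[-30,0,0,0],[-50,0,0,0],[-75,0,0,0],[-100,0,0,0],[-120,0,0,0],[-130,0,0,0],[-130,0,0,0],[-130,0,0,0]]
  ]
}}

```text
time_s: 13.82
tcp_pos: [0.5844, -0.2571, 0.3826]
ee_rot: [0.137, 1.566, -0.136]
wrist_force: [0.4, 0.7, 0.4]
opening: 0.0302
```

Run:
```python
from h import *
st();c=cams.camera("side");t=cams.camera("top")
for n,k in(("s",c),("t",t)):
    W=pts(k);d=W[...,:2]-S;L=np.stack([d@ex,d@ey,W[...,2]],-1)*1e3
    b=L[(abs(L[...,0])<14)&(abs(L[...,1])<66)&(L[...,2]>193)&(L[...,2]<212)]
    b=b[abs(abs(b[:,1])-32)>8]
    print(n,len(b),b.min(0),b.max(0),"x",np.median(b[:,0]),"dx/dy",np.degrees(np.polyfit(b[:,1],b[:,0],1)[0]),"roll",np.degrees(np.polyfit(b[:,1],b[:,2],1)[0]),np.median(b[:,2]))
    r=L[(abs(L[...,0])<80)&(abs(L[...,1])<90)&(L[...,2]>85)&(L[...,2]<112)]
    A=np.c_[r[:,:2],np.ones(len(r))];print(" rim",cv2.minAreaRect(r[:,:2].astype(np.float32)),np.degrees(np.linalg.lstsq(A,r[:,2],rcond=None)[0][:2]))
    q=L[(abs(L[...,0])<80)&(abs(L[...,1])<90)&(L[...,2]>25)&(L[...,2]<70)];print(" low",len(q),np.percentile(q[:,2],2))
    print(cams.boxes_of(k,"straw_basket")[:1])
cat=[cv2.resize(c["pixels"][150:340,300:520,::-1],None,fx=3,fy=3,interpolation=cv2.INTER_CUBIC)]
cv2.imwrite("pics/s6.png",cat[0])
```

```text
13.8167 [ 0.5844 -0.2571  0.3826] [ 0.137  1.566 -0.136] [[0.001, 0.173, 0.985], [0.0, 0.985, -0.173], [-1.0, 0.0, 0.001]] [0.4 0.7 0.4] 0.03015239656617991
[-0.022  0.442  0.522  1.751 -0.254  1.016  0.419]
s 195 [ -5.27413387 -65.87063475 193.03047057] [  3.45145961  64.93855391 200.32866806] x -2.166382758564142 dx/dy 0.13492380893442812 roll 0.12509723507225 197.60552487785606
 rim ((0.6550941467285156, -1.14739990234375), (172.90611267089844, 119.86383819580078), 89.50184631347656) [0.23064251 0.75120302]
 low 789 42.6915761169126
[{'extent': [269.9, 163.6, 50.5, 40.7], 'p': 0.88}]
t 132 [ -4.20877375 -62.9446987  194.12485156] [  5.73663133  65.81767098 203.90664844] x 0.36054943835911685 dx/dy 0.354728657548095 roll -0.13352324459011128 199.3895382365193
 rim ((1.9204063415527344, 6.242118835449219), (159.83299255371094, 118.83330535888672), 89.70987701416016) [-1.80236361 -0.86662388]
 low 180 42.05734365720011
[{'extent': [162.2, 145.7, 73.1, 50.1], 'p': 0.97}]
```

View pics/s6.png

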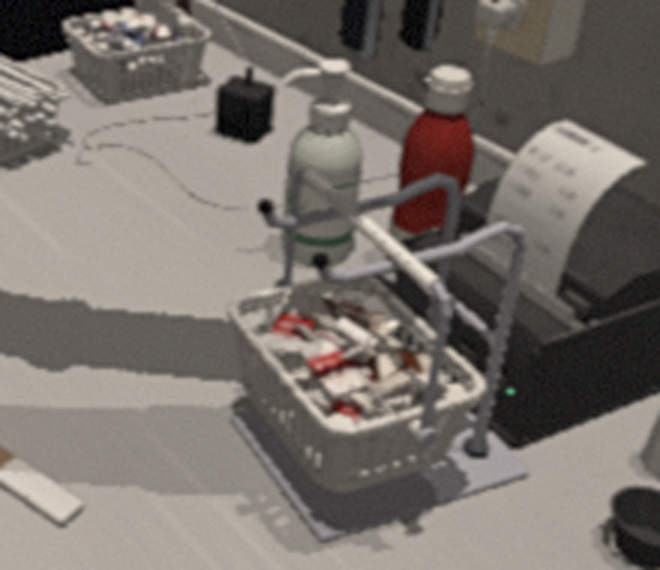

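The basket hangs level with the bar across both prongs (crop bar (395,250)). Its underside is about 42 mm above the counter and the gripper is clear.

```bash
python3 -c "
from h import *
job.hand_in();print(readout.get_state()['time_s'])"
```

```text
the job is handed in; nothing more can be done
the job is handed in; nothing more can be done
```

The sachet basket now hangs level on the wire hanger, and I handed the job in at about 14 s of the 70 s allowed. I gripped the folded handle and swung it upright along its arc while the basket stood on the counter. Then I lifted the basket, brought the bar over the prong tips from the front, lowered it, let go and withdrew upward.

**Last checks before hand-in:**
- **Bar:** it lies across both prongs, within about 2 mm of the seat. Its yaw is within 0.4° and its roll within 0.15°.
- **Basket:** the underside is about 42 mm above the counter, and the sachets are still inside.
- **Straw basket:** the arm never went near it. The side view found it within about 3 px of where it first stood. The top view network reported the sachet basket's old class at another place, so I did not rely on it.
- **Robot:** the gripper is well clear and the wrist force is about zero. The largest force I read during the job was about 7 N.

**Where checks disagreed:**
- **Rim tilt:** the top view gave up to 1.8° and the side view under 0.8°. I put this down to sachets and handle mixed into the fitted points.
- **Bar height:** the two cameras differ by about 2 mm, which is within the stated calibration.

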